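# Reverse the ratchet and clamp the lamination stack

## Robot

A 6-joint arm with a two-finger parallel gripper is mounted at the origin on the work surface. World frame = base frame: x ahead of the robot, y to its left, z up, the work surface at z = 0. Lengths are in m, angles in rad, forces in N, time in s.
With the tool pointing down it reaches from about 0.15 to 0.775 m from the base axis. Payload 6.1 kg.
Tool frame: the origin (TCP) lies where the fingers leave the gripper's body, on its centre line; the fingertips stand 73 mm ahead of it and the grasp point (between the pads) lies 54 mm ahead of it; z points along the fingers, y is the line along which they close (so a half turn about z gives the same grasp; the last joint's range is limited). The gripper opens to 85 mm and grips with 20 to 120 N. Pads are 22 mm wide; open, the fingers measure 114 mm over their backs; the gripper's body (76 mm by 85 mm) begins 54 mm behind the grasp point. The pads swing forward as they close: fully open they stand 13 mm farther back than shut.
Start: joints at [-1.245, 0.126, -0.04, 1.405, 0, 1.571], TCP at [0.168, -0.497, 0.304] pointing down, gripper open.
Joint ranges: [-2.72, 2.72], [-0.95, 1.95], [-1.27, 1.35], [-1.78, 2.02], [-1.46, 1.47], [-3.14, 3.14]. Speed limits (rad/s): [2.39, 2.39, 3.01, 3.14, 3.14, 3.14].

## Interface

Orientations are given as a rotation vector (axis times angle).
In Python, from bench import ctrl, get_image, calibration, workorder gives the robot as it stands.
- The arm moves only by the tool carry_out, never from a script. Its argument "steps" is a list of rows, each an object with "claw": the finger opening in m, from 0 to 0.0854; "delta_pos": the shift along the tool's x, y, z in m, a list of three; "yaw": the turn about the tool's z in rad. A call has 1 to 8 rows; each row shifts and turns the commanded pose from where the row before left it, along the tool's axes as they then stand; what a row does not reach is not made up. A row lasts 1/8 s, in which the tool goes at most 62.5 mm and 10.7 degrees, less where a joint would pass 70% of its speed; a pose out of reach is approached as far as the arm can. A call with a gripper value outside its range is refused whole. The fingers move at their own pace and stop on an object; "force" is the grip in N (left out, the last holds). Time passes only in rows, so rows that do not move let the fingers close. It gives the time, the measured TCP pose, the force, the opening and the grip force at its end, in the units of the state.
- ctrl.observe(): the state, without advancing time (a new reading comes with each control period).
- get_image(name): name is "side" or "top"; returns the picture (400x640x3 uint8, red, green, blue); there is no depth.
- calibration(name): a dict with "mtx" (3x3 intrinsics, pixels), "R" (3x3) and "t" (3): a world point X has camera coordinates R X + t. Camera axes: x right, y down, z forward; pixel columns grow to the right and rows downward; lengths in m; the calibration is good to about 2 mm. A picture is of the moment at which its call begins. calibration takes no time and is no camera call.
- workorder.close_job(): hands the job in; it is judged then, once.
The state is a dict: "time": time; "qpos": joint angles; "qd": joint speeds; "effort": joint torques, N m; "eef_pos": TCP position; "ee_rot": TCP orientation; "contact_force": force on the tool from outside, world axes, zero at the start; "torque": the same for the moment, N m; "gripper_width": opening from 0.0 (shut) to 1.0 (fully open); "gripper_force": force on a finger pad.
Only numpy, scipy, OpenCV 4.12 (cv2) and the standard library are available. Lean on these libraries where they do the work, as an engineer would, in place of code of your own. Each camera call takes 0.05 s, during which the arm holds its last target. There are 200 camera calls.

## Task

The lamination stack in the small screw press has to be clamped for bonding, but the press's ratchet handle is still set to release. Flip the red direction lever over to the tightening side before turning anything, swing the handle right back to feel that it free-wheels without backing the screw off, then ratchet the screw down (clockwise from above) until the foot sits firmly on the stack and the handle takes a push of about 12 N at the middle of its grip, no harder. Leave the lever on the tightening side, let go, and leave the other things on the bench where they are.

Things in the scene. Friction and masses are not known exactly. Their poses are not given: they have to be found in the camera images.
- press: Green four-post bench screw press, bolted down: base 190 x 220 x 18 mm, bridge plate 150 x 200 mm with its top 112 mm up; four threaded steel posts, 16 mm thick, at x = +-55, y = +-82 mm, reach up to 138 mm. Origin: on the upright screw axis, at bench level; z up. Its -x side is the front, towards which the ratchet handle points
- handle (a joint): Swing of the handle, rad: 0 = to the press's front (-x), + = clockwise from above = tightening, to the press's +y; stops +-0.8; starts 0.2 to 0.5. Free-wheeling takes 1 to 2.5 N at the grip, a light click per tooth (0.35 rad); after a reversal up to a tooth passes before the pawl catches. Turning the unloaded screw takes about 7 N; with the foot on the stack it rises to 12 N within some 0.3 rad
- grip (a point): Middle of the handle's black ribbed round grip: 24 mm thick, 100 mm long, red end cap; its axis is level and points to the screw axis; 160 mm from the screw axis, 127 mm above the bench at the start, nothing taller than 40 mm around or under it. The steel shank between grip and wheel is 22 mm wide, its top 134 mm above the bench
- lever (a joint): Direction lever, one piece with the two-horned brass pawl, on a pin 52 mm from the screw axis along the handle. Rad, relative to the handle: 0 = in line with it, - = RELEASE, + = TIGHTEN (tab to the press's +y). An over-centre spring, 1 to 3 N at the tab, snaps it to the side it is pushed past centre; it rests 0.25 to 0.45 off centre, as the teeth allow (stops +-0.45). Starts on release
- tab (a point): Middle of the upright red tab at the lever's end: 8 mm thick across the swing, 15 mm long along the lever, 21 mm tall, from 140 to 161 mm above the bench; 36 mm from the lever's pin, on the side away from the screw, 6 mm clear above the handle's shank
- screw: Upright right-hand quick screw with all it carries: open 18-tooth ratchet wheel 65 mm across on top (hex nut and screw end up to 151 mm), handle, lever, foot. Clockwise from above lowers it, 18 mm a turn; all of it goes down together, up to 7 mm, so the handle sinks with it. It holds by its own friction when the handle is let go. Origin: on the screw axis, at bench level at the start
- foot (a point): Underside of the steel foot (38 mm across) at the lower end of the screw, on the screw axis, about 69 mm above the bench at the start
- stack: Transformer lamination stack, 84 x 96 mm, grey layers, under a bright pressure plate 50 x 100 mm, some 45 mm thick in all; sits fixed on pressboard on the press's bed under the foot. Origin: centre of its underside. Its height differs each time: the gap to the foot is somewhere from 2 to 5 mm and is found by feel
- wire_spool: Upright spool of copper wire, 84 mm across, 90 mm high; bystander. Origin: centre of the underside
- twine_spool: Upright spool of white twine, 72 mm across, 80 mm high; bystander. Origin: centre of the underside
- tape_roll: Yellow tape roll lying flat beside the press, 76 mm across, 20 mm high; bystander. Origin: centre of the underside
- bobbin: White plastic coil bobbin beside the press, 34 x 40 x 34 mm; bystander. Origin: centre of the underside
- transformer: Finished small transformer, 64 x 70 x 48 mm; bystander. Origin: centre of the underside
- screwdriver: Screwdriver with red handle, 190 mm, lying before the press; bystander. Origin: under its middle
- mallet: Rubber mallet with wooden handle, 260 mm, lying down; bystander. Origin: on its wooden handle, at bench level

How it is judged:
On the way, in this order (a step that is already met when the one before it is completed fails the run):
1. the direction lever is flipped to the tightening side, the screw not backed off (value of joint lever above 0.2 rad and z of foot in the frame of press below 0.07 m), for 0.2 s.
2. the handle is swung back past its middle, free-wheeling: the screw stays where it was (value of joint handle below -0.1 rad and value of joint lever above 0.1 rad and z of foot in the frame of press below 0.07 m), for 0.1 s.
3. the screw is ratcheted down until its foot presses firmly on the stack (contact force between screw and stack above 40 N), for 0.2 s.
At the end, for the whole second after the job is handed in: The foot stays pressed on the stack with 40 to 150 N (a last push of roughly 9 to 16 N at the middle of the grip; 12 N gives about 85 N), the direction lever rests on the tightening side (above 0.2 rad) and the handle is at rest, let go (contact force between screw and stack between 40 and 150 N and value of joint lever above 0.2 rad and velocity of joint handle between -0.1 and 0.1 rad/s); the robot touches nothing.
It fails at once if the screw is backed off by more than 1 mm (handle swung back with the lever still on release) (z of foot in the frame of press above 0.07 m).
It fails at once if the stack is overloaded: more than 220 N from the foot (about 20 N at the grip) (contact force between screw and stack above 220 N).
It fails at once if a bystander is shoved by more than 30 mm (distance of any of wire_spool, twine_spool, tape_roll, bobbin, transformer, screwdriver, mallet from where it was at the start of the episode above 0.03 m).
It also fails if it takes over 72 s, if anything falls off the work surface, if the arm or the gripper's body presses on something with over 40 N, if the wrist force passes 120 N, or if a joint passes its speed limit or range.

## Working session

There is one attempt and no reset: what is moved stays moved. The work goes in short steps, Python scripts to look and compute and a tool call to move; the robot and the scene stay as the last step left them, time stands still between calls to the robot, and variables do not carry over. Pictures are saved under pics/ and viewed, at most 10 in all, crops included, and the job is handed in when it is done.

Besides the shell and the picture viewer there is one more tool, called after "Request:" as a command line: name --argument value ..., lists and objects as JSON in quotes. carry_out: Moves the arm, as the interface text tells. Its arguments: {"type":"object","properties":{"steps":{"type":"array"},"force":{"type":"number"}},"required":["steps"]}

```bash
mkdir -p pics; python3 - <<'E'
from bench import ctrl,get_image,calibration
import cv2,numpy as np
for n in("top","side"):
    im=get_image(n);cv2.imwrite(f"pics/{n}0.png",im[:,:,::-1]);np.save(f"pics/{n}0.npy",im)
    c=calibration(n);print(n,np.array(c["mtx"]).round(1).tolist(),(-np.array(c["R"]).T@np.array(c["t"])).round(3),np.array(c["R"]).round(3).tolist())
s=ctrl.observe();print(s)
E
```

```text
top [[467.7, 0.0, 316.6], [0.0, 467.7, 196.0], [0.0, 0.0, 1.0]] [0.453 0.02  1.54 ] [[0.026, -1.0, 0.017], [-0.997, -0.027, -0.073], [0.073, -0.015, -0.997]]
side [[476.9, 0.0, 320.6], [0.0, 476.9, 194.7], [0.0, 0.0, 1.0]] [-0.116  0.677  1.087] [[-0.69, -0.724, 0.015], [-0.523, 0.484, -0.702], [0.5, -0.492, -0.712]]
{'time': 0.1, 'qpos': array([-1.24502330e+00,  1.26333188e-01, -4.05203255e-02,  1.40539335e+00,
        1.51078392e-05,  1.57080252e+00]), 'qd': array([-8.98162336e-04, -5.19245031e-04,  3.59909352e-03,  3.95584653e-05,
       -1.43992416e-03, -9.40396856e-04]), 'effort': array([ 1.69391278e-04, -4.36904168e+01,  3.53604913e+01,  1.37470546e-02,
        2.52346751e-05,  3.39002874e-06]), 'eef_pos': array([ 0.1679399 , -0.49713435,  0.30319308]), 'ee_rot': array([-3.09859507e+00, -5.09221105e-01,  3.45930520e-04]), 'contact_force': array([ 0.48596515, -0.29877506, -0.43637727]), 'torque': array([-0.04126884, -0.03010617,  0.02152099]), 'gripper_force': 0.0, 'gripper_width': 0.9975632329577709}
```

View pics/top0.png

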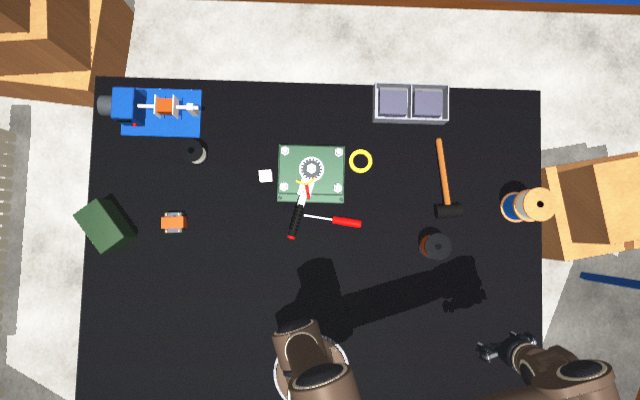

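View pics/side0.png

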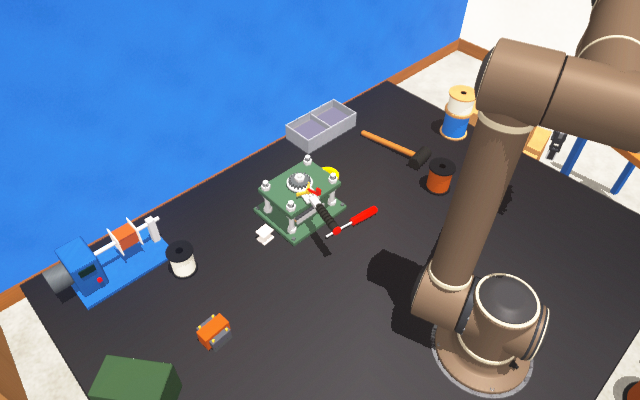

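The top view shows the press around (311,170), the handle running to its red cap at (291,236), and the red tab at about (307,190), on the release side. The side view shows the wheel at (299,180) and the tab at (315,191). Next I'll measure the posts, wheel, tab and cap.

```bash
cat > h.py <<'E'
import cv2,numpy as np
from bench import calibration
def ray(n,u,v):
    c=calibration(n);R=np.array(c["R"]);t=np.array(c["t"])
    d=R.T@np.linalg.solve(np.array(c["mtx"]),[u,v,1.]);return -R.T@t,d
def onz(n,u,v,z):
    o,d=ray(n,u,v);return o+d*(z-o[2])/d[2]
def blobs(im,mask,box,amin=3):
    m=np.zeros(mask.shape,np.uint8);x0,y0,x1,y1=box;m[y0:y1,x0:x1]=mask[y0:y1,x0:x1]
    k,l,s,c=cv2.connectedComponentsWithStats(m)
    return [(c[i].round(1).tolist(),int(s[i,4])) for i in range(1,k) if s[i,4]>=amin]
def red(im):
    i=im.astype(int);return ((i[...,0]>120)&(i[...,1]<70)&(i[...,2]<70)).astype(np.uint8)
E
python3 - <<'E'
from h import *
for n,b in(("top",(270,135,370,250)),("side",(245,145,385,250))):
    im=np.load(f"pics/{n}0.npy")
    for p,a in blobs(im,red(im),b): print(n,"red",p,a,onz(n,*p,.150).round(4),onz(n,*p,.127).round(4))
    w=(im.min(2)>170).astype(np.uint8)
    for p,a in blobs(im,w,b): print(n,"wh",p,a,onz(n,*p,.138).round(4))
    x0,y0,x1,y1=b
    cv2.imwrite(f"pics/{n}c.png",cv2.resize(im[y0:y1,x0:x1,::-1],None,fx=5,fy=5,interpolation=2))
a=cv2.imread("pics/topc.png");b=cv2.imread("pics/sidec.png")
b=cv2.resize(b,None,fx=.57,fy=.57)[:575]; a=a[:575,:400]
o=np.zeros((575,800,3),np.uint8);o[:,:400]=a;o[:b.shape[0],400:]=b[:,:400];cv2.imwrite("pics/both.png",o)
E
```

```text
top red [307.7, 193.5] 6 [0.5623 0.0259 0.15  ] [0.5641 0.026  0.127 ]
top red [346.2, 221.5] 217 [ 0.482  -0.0908  0.15  ] [ 0.4825 -0.0926  0.127 ]
top red [290.5, 236.9] 24 [0.4322 0.0732 0.15  ] [0.4318 0.074  0.127 ]
top wh [284.6, 150.3] 69 [0.6923 0.0993 0.138 ]
top wh [338.4, 151.8] 65 [ 0.6925 -0.0635  0.138 ]
top wh [310.5, 172.6] 335 [0.6267 0.0192 0.138 ]
top wh [310.9, 168.0] 85 [0.6407 0.0184 0.138 ]
top wh [270.5, 175.6] 25 [0.6142 0.1393 0.138 ]
top wh [283.6, 186.2] 76 [0.5833 0.0989 0.138 ]
top wh [337.3, 187.5] 71 [ 0.5838 -0.0627  0.138 ]
top wh [301.8, 194.5] 157 [0.5598 0.0435 0.138 ]
top wh [317.0, 216.8] 61 [ 0.494  -0.0039  0.138 ]
side red [315.8, 191.3] 50 [0.5605 0.0307 0.15  ] [0.5771 0.0148 0.127 ]
side red [363.6, 214.6] 255 [ 0.4107 -0.0026  0.15  ] [ 0.4236 -0.0193  0.127 ]
side red [336.4, 230.2] 57 [0.4215 0.0886 0.15  ] [0.4347 0.0742 0.127 ]
side wh [307.2, 160.0] 62 [ 0.6836 -0.0498  0.138 ]
side wh [299.2, 177.0] 88 [0.6444 0.0176 0.138 ]
side wh [332.5, 178.1] 62 [ 0.5757 -0.0501  0.138 ]
side wh [311.0, 183.4] 31 [0.6017 0.0106 0.138 ]
side wh [294.8, 187.4] 83 [0.6209 0.0554 0.138 ]
side wh [265.4, 185.5] 69 [0.6833 0.1115 0.138 ]
side wh [331.7, 199.4] 76 [0.5162 0.0118 0.138 ]
side wh [311.2, 198.7] 147 [0.5567 0.0516 0.138 ]
side wh [267.1, 206.6] 72 [0.6162 0.1599 0.138 ]
side wh [290.5, 205.8] 77 [0.5753 0.1113 0.138 ]
side wh [322.7, 203.3] 3 [0.5224 0.0404 0.138 ]
side wh [305.8, 215.9] 75 [0.5196 0.1057 0.138 ]
side wh [291.3, 226.7] 90 [0.5173 0.1591 0.138 ]
side wh [345.8, 224.8] 26 [0.4247 0.0498 0.138 ]
side wh [264.4, 233.9] 245 [0.546 0.226 0.138]
side wh [328.9, 234.2] 17 [0.4321 0.1048 0.138 ]Traceback (most recent call last):
  File "<stdin>", line 11, in <module>
ValueError: could not broadcast input array from shape (299,399,3) into shape (299,400,3)
```

Request:
carry_out --steps '[{"claw": 0, "delta_pos": [0.05, -0.03, 0], "yaw": 0}, {"claw": 0, "delta_pos": [0.05, -0.03, 0], "yaw": 0}, {"claw": 0, "delta_pos": [0.05, -0.03, 0], "yaw": 0}, {"claw": 0, "delta_pos": [0.05, -0.03, 0], "yaw": 0}, {"claw": 0, "delta_pos": [0.05, -0.03, 0], "yaw": 0}, {"claw": 0, "delta_pos": [0.05, -0.03, 0], "yaw": 0}, {"claw": 0, "delta_pos": [0.05, -0.03, 0], "yaw": 0}, {"claw": 0, "delta_pos": [0.05, -0.03, 0], "yaw": 0}]' --force 20

```text
time: 1.1
eef_pos: [0.4711, -0.1402, 0.3037]
ee_rot: [3.1, 0.51, -0.0]
contact_force: [1.2, -1.2, 0.9]
gripper_width: 0.001
gripper_force: 0.0
```

```bash
cat >> h.py <<'E'
def st():
    from bench import ctrl
    from scipy.spatial.transform import Rotation as Ro
    s=ctrl.observe();R=Ro.from_rotvec(s["ee_rot"]).as_matrix()
    print("t",round(s["time"],2),"p",s["eef_pos"].round(4),"phi",round(float(np.arctan2(R[1,0],R[0,0])),3),"zax",R[:,2].round(3),"F",s["contact_force"].round(1),"q",s["qpos"].round(2),"w",round(s["gripper_width"],3));return s,R
def delta(tgt):
    s,R=st();print("tool delta",(R.T@(np.array(tgt)-s["eef_pos"])).round(4))
E
python3 - <<'E'
from h import *
delta([.553,-.035,.26])
im=np.load("pics/top0.npy");a=cv2.resize(im[140:245,270:350,::-1],None,fx=5,fy=5,interpolation=2)
im=np.load("pics/side0.npy");b=cv2.resize(im[150:245,280:360,::-1],None,fx=5,fy=5,interpolation=2)
o=np.zeros((525,800,3),np.uint8);o[:,:400]=a;o[:475,400:]=b;cv2.imwrite("pics/both.png",o)
E
```

```text
t 1.1 p [ 0.4711 -0.1402  0.3037] phi 0.326 zax [-0. -0. -1.] F [ 1.2 -1.2  0.9] q [-0.29  0.06 -0.11  1.4  -0.    2.53] w 0.001
tool delta [ 0.1113 -0.0734  0.0437]
```

View pics/both.png

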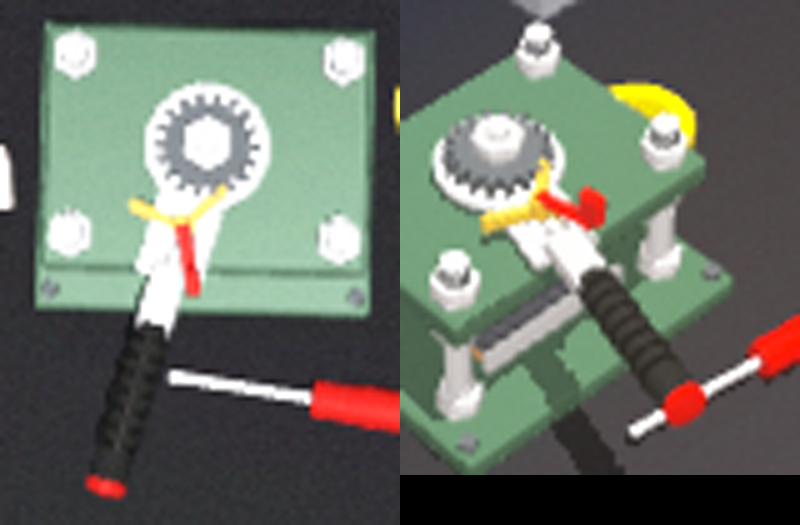

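The crop shows the handle pointing left of straight-forward and the red tab at about (192,283) in the crop, right of the shank, so the lever is on release. Joint 6 would reach its limit in this orientation, so I'll turn the tool half round first.

Request:
carry_out --steps '[{"claw": 0, "delta_pos": [0, 0, 0], "yaw": -0.18}, {"claw": 0, "delta_pos": [0, 0, 0], "yaw": -0.18}, {"claw": 0, "delta_pos": [0, 0, 0], "yaw": -0.18}, {"claw": 0, "delta_pos": [0, 0, 0], "yaw": -0.18}, {"claw": 0, "delta_pos": [0, 0, 0], "yaw": -0.18}, {"claw": 0, "delta_pos": [0, 0, 0], "yaw": -0.18}, {"claw": 0, "delta_pos": [0, 0, 0], "yaw": -0.18}, {"claw": 0, "delta_pos": [0, 0, 0], "yaw": -0.18}]'

```text
time: 2.1
eef_pos: [0.47, -0.1419, 0.3035]
ee_rot: [-1.987, -2.432, 0.001]
contact_force: [0.3, 0.8, 0.7]
gripper_width: 0.002
gripper_force: 0.0
```

Request:
carry_out --steps '[{"claw": 0, "delta_pos": [0, 0, 0], "yaw": -0.18}, {"claw": 0, "delta_pos": [0, 0, 0], "yaw": -0.18}, {"claw": 0, "delta_pos": [0, 0, 0], "yaw": -0.18}, {"claw": 0, "delta_pos": [0, 0, 0], "yaw": -0.18}, {"claw": 0, "delta_pos": [0, 0, 0], "yaw": -0.18}, {"claw": 0, "delta_pos": [0, 0, 0], "yaw": -0.18}, {"claw": 0, "delta_pos": [0, 0, 0], "yaw": -0.18}, {"claw": 0, "delta_pos": [0, 0, 0], "yaw": -0.115}]'

```text
time: 3.1
eef_pos: [0.47, -0.1419, 0.3035]
ee_rot: [0.006, -3.141, -0.0]
contact_force: [-0.2, 0.0, -1.0]
gripper_width: -0.004
gripper_force: 0.0
```

```bash
python3 - <<'E'
from h import *
delta([.553,-.025,.22])
print(onz("top",308.4,197,.155),onz("side",280+197/5+.0,150+205/5,.155))
E
```

```text
t 3.1 p [ 0.47   -0.1419  0.3035] phi -3.138 zax [-0.001  0.    -1.   ] F [-0.2  0.  -1. ] q [-0.29  0.06 -0.11  1.4  -0.   -0.3 ] w -0.004
tool delta [-0.0835  0.1166  0.0834]
[0.5515654  0.02346598 0.155     ] [0.55097472 0.02601031 0.155     ]
```

Request:
carry_out --steps '[{"claw": 0, "delta_pos": [-0.028, 0.04, 0], "yaw": 0}, {"claw": 0, "delta_pos": [-0.028, 0.04, 0], "yaw": 0}, {"claw": 0, "delta_pos": [-0.027, 0.037, 0.02], "yaw": 0}, {"claw": 0, "delta_pos": [0, 0, 0.04], "yaw": 0}, {"claw": 0, "delta_pos": [0, 0, 0.026], "yaw": 0}, {"claw": 0, "delta_pos": [0, 0, 0], "yaw": 0}]'

```text
time: 3.85
eef_pos: [0.552, -0.0248, 0.2154]
ee_rot: [-0.001, -3.136, -0.0]
contact_force: [-0.3, -0.1, -0.1]
gripper_width: 0.001
gripper_force: 0.0
```

Request:
carry_out --steps '[{"claw": 0, "delta_pos": [0, 0.01, 0], "yaw": 0}, {"claw": 0, "delta_pos": [0, 0.01, 0], "yaw": 0}, {"claw": 0, "delta_pos": [0, 0.01, 0], "yaw": 0}, {"claw": 0, "delta_pos": [0, 0.008, 0], "yaw": 0}, {"claw": 0, "delta_pos": [0, 0.006, 0], "yaw": 0}, {"claw": 0, "delta_pos": [0, 0, 0], "yaw": 0}]'

```text
time: 4.6
eef_pos: [0.5534, 0.0195, 0.218]
ee_rot: [0.0, 3.141, 0.001]
contact_force: [-0.5, -1.3, -0.2]
gripper_width: -0.001
gripper_force: 0.1
```

```bash
cat >> h.py <<'E'
def snap(name,view=True):
    from bench import get_image
    st();o=np.zeros((525,800,3),np.uint8)
    for i,(n,(x0,y0)) in enumerate((("top",(270,140)),("side",(280,150)))):
        im=get_image(n);np.save(f"pics/{name}_{n}.npy",im)
        o[:,400*i:400*i+400]=cv2.resize(im[y0:y0+105,x0:x0+80,::-1],None,fx=5,fy=5,interpolation=2)
        for p,a in blobs(im,red(im),(x0,y0,x0+80,y0+110)): print(n,p,a,onz(n,*p,.150).round(4),"cap",onz(n,*p,.127).round(4))
    cv2.imwrite(f"pics/{name}.png",o)
E
python3 -c "
from h import *
snap('a1')"
```

```text
t 4.6 p [0.5534 0.0195 0.218 ] phi 3.142 zax [ 0.  0. -1.] F [-0.5 -1.3 -0.2] q [ 0.04  0.19 -0.15  1.23  0.    0.04] w -0.001
top [342.5, 221.0] 110 [ 0.4832 -0.0798  0.15  ] cap [ 0.4837 -0.0814  0.127 ]
side [312.9, 192.7] 55 [0.5619 0.0403 0.15  ] cap [0.5786 0.0247 0.127 ]
side [355.2, 218.8] 79 [0.4156 0.0246 0.15  ] cap [0.4287 0.0086 0.127 ]
side [335.9, 230.6] 55 [0.4215 0.0905 0.15  ] cap [0.4347 0.0761 0.127 ]
```

View pics/a1.png

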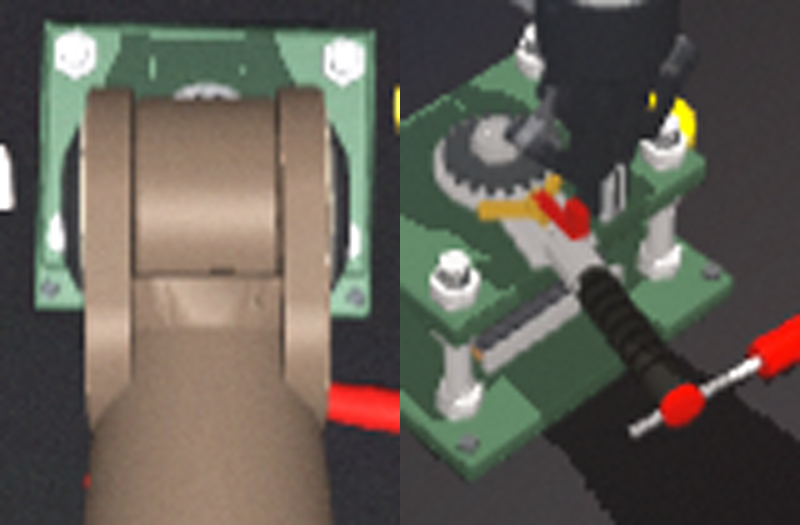

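The side view shows the finger touching the tab, which has moved to (313,193) and nearly to centre. The handle is almost unmoved. I'll push on.

Request:
carry_out --steps '[{"claw": 0, "delta_pos": [0, 0.005, 0], "yaw": 0}, {"claw": 0, "delta_pos": [0, 0.005, 0], "yaw": 0}, {"claw": 0, "delta_pos": [0, 0.004, 0], "yaw": 0}, {"claw": 0, "delta_pos": [0, 0, 0], "yaw": 0}, {"claw": 0, "delta_pos": [0, 0, 0], "yaw": 0}]'

```text
time: 5.32
eef_pos: [0.5533, 0.033, 0.2179]
ee_rot: [-0.001, -3.141, -0.0]
contact_force: [-0.4, -0.4, -0.1]
gripper_width: -0.0
gripper_force: 0.2
```

```bash
python3 -c "
from h import *
snap('a2')"
```

```text
t 5.33 p [0.5533 0.033  0.2179] phi 3.141 zax [-0.  0. -1.] F [-0.4 -0.4 -0.1] q [ 0.06  0.19 -0.15  1.23  0.    0.06] w -0.0
top [340.7, 220.7] 137 [ 0.484  -0.0744  0.15  ] cap [ 0.4845 -0.076   0.127 ]
side [309.1, 193.3] 38 [0.5674 0.0496 0.15  ] cap [0.5841 0.0342 0.127 ]
side [355.2, 218.8] 79 [0.4156 0.0246 0.15  ] cap [0.4287 0.0086 0.127 ]
side [335.5, 230.6] 55 [0.4222 0.0913 0.15  ] cap [0.4354 0.0769 0.127 ]
```

View pics/a2.png

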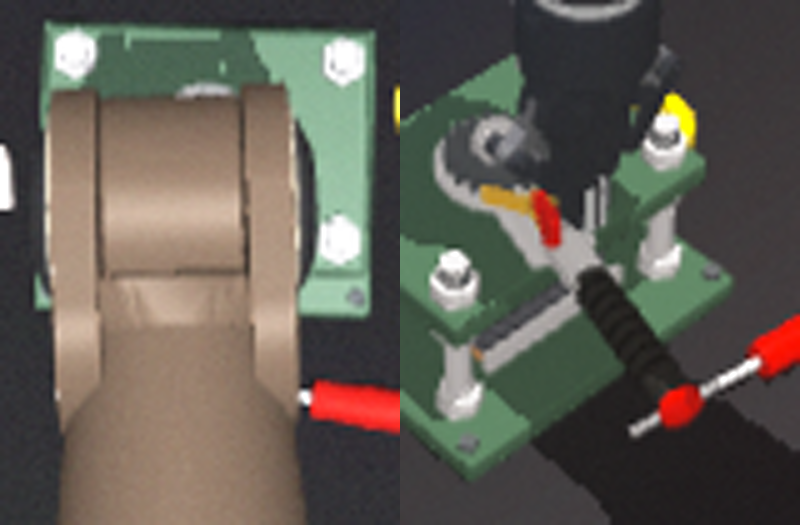

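The side view shows the tab at (309,193), now snapped to the +y side of the shank, and the push force has dropped. The lever is on tighten. Next I'll lift off and straddle the grip.

Request:
carry_out --steps '[{"claw": 0, "delta_pos": [0, -0.008, 0], "yaw": 0}, {"claw": 0, "delta_pos": [0, 0, -0.04], "yaw": 0}, {"claw": 0.045, "delta_pos": [0.01, 0.007, -0.02], "yaw": 0}, {"claw": 0.045, "delta_pos": [0.03, 0.015, 0], "yaw": 0}, {"claw": 0.045, "delta_pos": [0.029, 0.014, 0], "yaw": 0}, {"claw": 0.045, "delta_pos": [0, 0, 0], "yaw": 0.14}, {"claw": 0.045, "delta_pos": [0, 0, 0], "yaw": 0.14}, {"claw": 0.045, "delta_pos": [0, 0, 0], "yaw": 0}]'

```text
time: 6.42
eef_pos: [0.4843, 0.0607, 0.2781]
ee_rot: [0.438, 3.111, 0.0]
contact_force: [0.6, 0.2, -0.0]
gripper_width: 0.532
gripper_force: 0.0
```

```bash
python3 -c "
from h import *
delta([.484,.0615,.18])
snap('a3')"
```

```text
t 6.42 p [0.4843 0.0607 0.2781] phi 2.862 zax [ 0.  0. -1.] F [ 0.6  0.2 -0. ] q [ 0.12  0.06 -0.17  1.34  0.    0.4 ] w 0.532
tool delta [0.0005 0.0007 0.0981]
t 6.42 p [0.4843 0.0607 0.2781] phi 2.862 zax [ 0.  0. -1.] F [ 0.6  0.2 -0. ] q [ 0.12  0.06 -0.17  1.34  0.    0.4 ] w 0.532
top [305.2, 185.5] 4 [0.586 0.034 0.15 ] cap [0.5883 0.0342 0.127 ]
top [340.9, 220.8] 139 [ 0.4837 -0.075   0.15  ] cap [ 0.4842 -0.0766  0.127 ]
side [308.9, 193.5] 36 [0.5672 0.0506 0.15  ] cap [0.5839 0.0352 0.127 ]
side [355.2, 218.8] 79 [0.4156 0.0246 0.15  ] cap [0.4287 0.0086 0.127 ]
side [335.2, 230.8] 52 [0.4222 0.0923 0.15  ] cap [0.4354 0.0779 0.127 ]
```

View pics/a3.png

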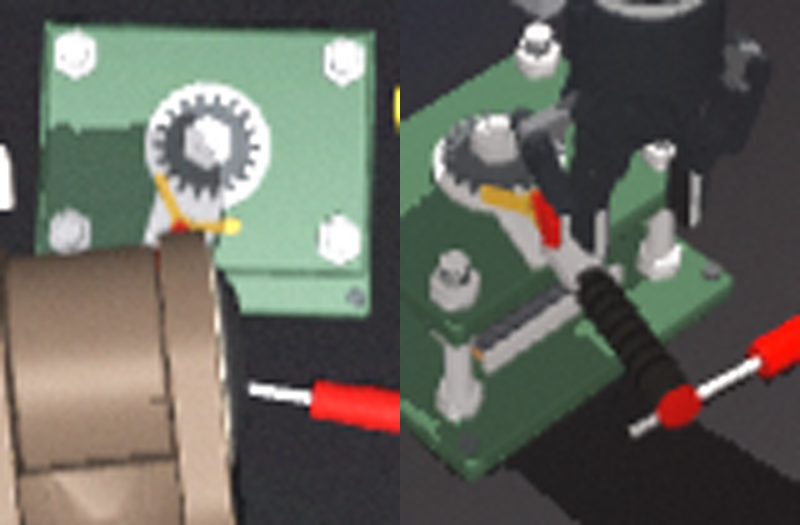

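The lever is clearly on tighten: the pawl has turned and the tab points to the +y side, with its top-view root at (305,186). I'll lower the open fingers around the grip, then swing back with the yaw following.

Request:
carry_out --steps '[{"claw": 0.045, "delta_pos": [0, 0.001, 0.04], "yaw": 0}, {"claw": 0.045, "delta_pos": [0, 0, 0.038], "yaw": 0}, {"claw": 0.045, "delta_pos": [0, 0, 0.02], "yaw": 0}, {"claw": 0.045, "delta_pos": [0, 0, 0], "yaw": 0}]'

```text
time: 7.02
eef_pos: [0.4837, 0.0617, 0.1784]
ee_rot: [-0.437, -3.108, 0.001]
contact_force: [0.5, -0.3, -0.4]
gripper_width: 0.527
gripper_force: 0.0
```

Request:
carry_out --steps '[{"claw": 0.045, "delta_pos": [-0.0005, -0.0128, 0], "yaw": -0.08}, {"claw": 0.045, "delta_pos": [-0.0005, -0.0128, 0], "yaw": -0.08}, {"claw": 0.045, "delta_pos": [-0.0005, -0.0128, 0], "yaw": -0.08}, {"claw": 0.045, "delta_pos": [-0.0005, -0.0128, 0], "yaw": -0.08}]'

```text
time: 7.52
eef_pos: [0.4792, 0.0112, 0.1814]
ee_rot: [-0.068, 3.139, 0.002]
contact_force: [1.1, 1.5, -0.9]
gripper_width: 0.528
gripper_force: 0.8
```

```bash
python3 -c "
from h import *
snap('a4')"
```

```text
t 7.53 p [0.4792 0.0112 0.1814] phi -3.098 zax [ 0.002  0.001 -1.   ] F [ 1.1  1.5 -0.9] q [ 0.02  0.07 -0.37  1.13  0.   -0.02] w 0.528
top [307.5, 191.6] 29 [0.568  0.0266 0.15  ] cap [0.5699 0.0267 0.127 ]
top [345.4, 221.5] 64 [ 0.482  -0.0884  0.15  ] cap [ 0.4825 -0.0902  0.127 ]
side [314.9, 191.3] 47 [0.5622 0.0325 0.15  ] cap [0.5788 0.0167 0.127 ]
side [354.7, 219.6] 86 [0.4146 0.0276 0.15  ] cap [0.4276 0.0117 0.127 ]
```

View pics/a4.png

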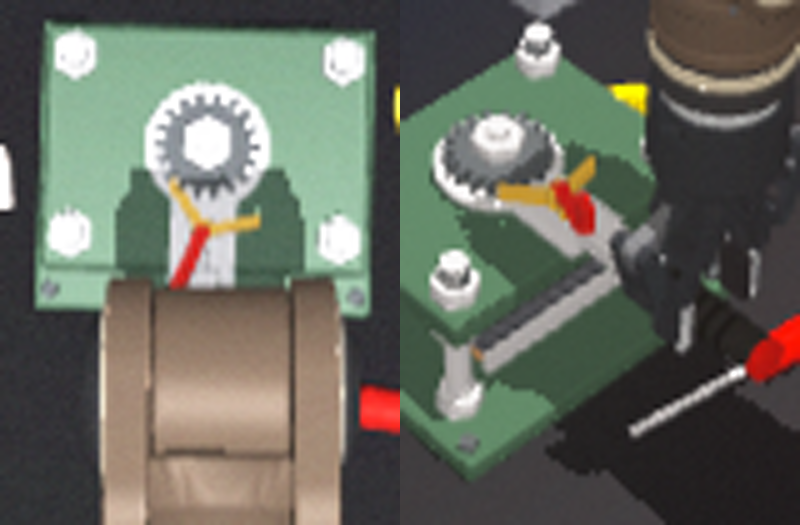

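The handle is swinging back with only about 1.5 N, so it's free-wheeling, and the tab has stayed on the tightening side (307,192 in the top view). I'll continue the swing.

Request:
carry_out --steps '[{"claw": 0.045, "delta_pos": [-0.0005, -0.0128, 0], "yaw": -0.08}, {"claw": 0.045, "delta_pos": [-0.0005, -0.0128, 0], "yaw": -0.08}, {"claw": 0.045, "delta_pos": [-0.0005, -0.0128, 0], "yaw": -0.08}, {"claw": 0.045, "delta_pos": [-0.0005, -0.0128, 0], "yaw": -0.08}, {"claw": 0.045, "delta_pos": [-0.0005, -0.0128, 0], "yaw": -0.08}, {"claw": 0.045, "delta_pos": [-0.0005, -0.0128, 0], "yaw": -0.08}, {"claw": 0.045, "delta_pos": [-0.0005, -0.0128, 0], "yaw": -0.08}, {"claw": 0.045, "delta_pos": [0, 0, 0], "yaw": 0}]'

```text
time: 8.62
eef_pos: [0.5068, -0.073, 0.1806]
ee_rot: [-0.923, 3.002, -0.001]
contact_force: [0.2, -0.3, -0.6]
gripper_width: 0.529
gripper_force: 0.0
```

```bash
cat >> h.py <<'E'
def pol():
    s,R=st();p=s["eef_pos"];r=np.hypot(.638-p[0],p[1]-.018);h=np.arctan2(p[1]-.018,.638-p[0])
    print("r",r.round(4),"h",h.round(3),"Ft",(s["contact_force"][:2]@[np.sin(h),np.cos(h)]).round(1))
E
python3 -c "
from h import *
pol();snap('a5')"
```

```text
t 8.62 p [ 0.5068 -0.073   0.1806] phi -2.545 zax [ 0.001 -0.    -1.   ] F [ 0.2 -0.3 -0.6] q [-0.14  0.13 -0.31  1.13 -0.   -0.74] w 0.529
r 0.1596 h -0.606 Ft -0.3
t 8.62 p [ 0.5068 -0.073   0.1806] phi -2.545 zax [ 0.001 -0.    -1.   ] F [ 0.2 -0.3 -0.6] q [-0.14  0.13 -0.31  1.13 -0.   -0.74] w 0.529
top [321.7, 190.2] 26 [ 0.5733 -0.0156  0.15  ] cap [ 0.5753 -0.0162  0.127 ]
side [324.7, 182.6] 65 [ 0.5687 -0.0117  0.15  ] cap [ 0.5856 -0.0286  0.127 ]
side [355.3, 219.0] 74 [0.415  0.0249 0.15  ] cap [0.428  0.0089 0.127 ]
```

Request:
carry_out --steps '[{"claw": 0.045, "delta_pos": [-0.0005, 0.0128, 0], "yaw": 0.08}, {"claw": 0.045, "delta_pos": [-0.0005, 0.0128, 0], "yaw": 0.08}, {"claw": 0.045, "delta_pos": [-0.0005, 0.0128, 0], "yaw": 0.08}, {"claw": 0.045, "delta_pos": [-0.0005, 0.0128, 0], "yaw": 0.08}, {"claw": 0.045, "delta_pos": [-0.0005, 0.0128, 0], "yaw": 0.08}, {"claw": 0.045, "delta_pos": [-0.0005, 0.0128, 0], "yaw": 0.08}, {"claw": 0.045, "delta_pos": [-0.0005, 0.0128, 0], "yaw": 0.08}, {"claw": 0.045, "delta_pos": [-0.0005, 0.0128, 0], "yaw": 0.08}]'

```text
time: 9.72
eef_pos: [0.4778, 0.0238, 0.1797]
ee_rot: [-0.071, -3.141, 0.005]
contact_force: [2.1, -6.0, -3.9]
gripper_width: 0.527
gripper_force: 3.1
```

```bash
python3 -c "
from h import *
pol()"
```

```text
t 9.72 p [0.4778 0.0238 0.1797] phi 3.096 zax [-0.    -0.003 -1.   ] F [ 2.1 -6.  -3.9] q [ 0.05  0.07 -0.38  1.13 -0.    0.1 ] w 0.527
r 0.1603 h 0.036 Ft -5.9
```

Request:
carry_out --steps '[{"claw": 0.045, "delta_pos": [-0.0005, 0.0128, 0], "yaw": 0.08}, {"claw": 0.045, "delta_pos": [-0.0005, 0.0128, 0], "yaw": 0.08}, {"claw": 0.045, "delta_pos": [-0.0005, 0.0128, 0], "yaw": 0.08}]'

```text
time: 10.1
eef_pos: [0.4833, 0.0615, 0.1793]
ee_rot: [-0.446, -3.108, 0.006]
contact_force: [-0.4, -6.5, -4.4]
gripper_width: 0.529
gripper_force: 3.1
```

```bash
python3 -c "
from h import *
pol();snap('a6')"
```

```text
t 10.1 p [0.4833 0.0615 0.1793] phi 2.856 zax [-0.002 -0.004 -1.   ] F [-0.4 -6.5 -4.4] q [ 0.13  0.09 -0.36  1.13 -0.    0.41] w 0.529
r 0.1607 h 0.274 Ft -6.4
t 10.1 p [0.4833 0.0615 0.1793] phi 2.856 zax [-0.002 -0.004 -1.   ] F [-0.4 -6.5 -4.4] q [ 0.13  0.09 -0.36  1.13 -0.    0.41] w 0.529
top [304.8, 187.9] 15 [0.5788 0.035  0.15  ] cap [0.5809 0.0352 0.127 ]
top [300.7, 192.3] 3 [0.5653 0.0468 0.15  ] cap [0.5672 0.0472 0.127 ]
top [340.8, 220.7] 137 [ 0.484  -0.0747  0.15  ] cap [ 0.4845 -0.0763  0.127 ]
side [309.0, 194.1] 30 [0.5653 0.0519 0.15  ] cap [0.582  0.0366 0.127 ]
side [355.2, 218.8] 79 [0.4156 0.0246 0.15  ] cap [0.4287 0.0086 0.127 ]
side [340.0, 229.1] 54 [0.4178 0.0792 0.15  ] cap [0.431  0.0645 0.127 ]
```

Request:
carry_out --steps '[{"claw": 0.045, "delta_pos": [-0.0005, 0.0128, 0], "yaw": 0.08}, {"claw": 0.045, "delta_pos": [-0.0005, 0.0128, 0], "yaw": 0.08}]'

```text
time: 10.45
eef_pos: [0.4919, 0.0851, 0.1791]
ee_rot: [-0.69, -3.062, 0.005]
contact_force: [-2.5, -5.8, -4.8]
gripper_width: 0.526
gripper_force: 3.1
```

Request:
carry_out --steps '[{"claw": 0.045, "delta_pos": [-0.0005, 0.0128, 0], "yaw": 0.08}, {"claw": 0.045, "delta_pos": [-0.0005, 0.0128, 0], "yaw": 0.08}]'

```text
time: 10.7
eef_pos: [0.5041, 0.1074, 0.1788]
ee_rot: [-0.932, -2.996, 0.006]
contact_force: [-3.9, -4.7, -5.0]
gripper_width: 0.524
gripper_force: 3.2
```

```bash
python3 -c "
from h import *
pol()"
```

```text
t 10.7 p [0.5041 0.1074 0.1788] phi 2.539 zax [-0.005 -0.002 -1.   ] F [-3.9 -4.7 -5. ] q [ 0.21  0.14 -0.3   1.14 -0.    0.81] w 0.524
r 0.161 h 0.589 Ft -6.1
```

Still unloaded at about 6 N. Second stroke: back, then forward.

Request:
carry_out --steps '[{"claw": 0.045, "delta_pos": [-0.0005, -0.0128, 0.002], "yaw": -0.08}, {"claw": 0.045, "delta_pos": [-0.0005, -0.0128, 0], "yaw": -0.08}, {"claw": 0.045, "delta_pos": [-0.0005, -0.0128, 0], "yaw": -0.08}, {"claw": 0.045, "delta_pos": [-0.0005, -0.0128, 0], "yaw": -0.08}, {"claw": 0.045, "delta_pos": [-0.0005, -0.0128, 0], "yaw": -0.08}, {"claw": 0.045, "delta_pos": [-0.0005, -0.0128, 0], "yaw": -0.08}, {"claw": 0.045, "delta_pos": [-0.0005, -0.0128, 0], "yaw": -0.08}, {"claw": 0.045, "delta_pos": [-0.0005, -0.0128, 0], "yaw": -0.08}]'

```text
time: 11.7
eef_pos: [0.4781, 0.0115, 0.1785]
ee_rot: [-0.068, 3.139, 0.003]
contact_force: [0.9, 1.5, -0.1]
gripper_width: 0.53
gripper_force: 0.7
```

Request:
carry_out --steps '[{"claw": 0.045, "delta_pos": [-0.0005, -0.0128, 0], "yaw": -0.08}, {"claw": 0.045, "delta_pos": [-0.0005, -0.0128, 0], "yaw": -0.08}, {"claw": 0.045, "delta_pos": [-0.0005, -0.0128, 0], "yaw": -0.08}, {"claw": 0.045, "delta_pos": [-0.0005, -0.0128, 0], "yaw": -0.08}, {"claw": 0.045, "delta_pos": [-0.0005, -0.0128, 0], "yaw": -0.08}, {"claw": 0.045, "delta_pos": [-0.0005, -0.0128, 0], "yaw": -0.08}, {"claw": 0.045, "delta_pos": [-0.0005, -0.0128, 0], "yaw": -0.08}]'

```text
time: 12.58
eef_pos: [0.5058, -0.0727, 0.1784]
ee_rot: [-0.932, 2.999, 0.002]
contact_force: [0.1, 1.6, 0.9]
gripper_width: 0.528
gripper_force: 0.6
```

Request:
carry_out --steps '[{"claw": 0.045, "delta_pos": [-0.0005, 0.0128, 0], "yaw": 0.08}, {"claw": 0.045, "delta_pos": [-0.0005, 0.0128, 0], "yaw": 0.08}, {"claw": 0.045, "delta_pos": [-0.0005, 0.0128, 0], "yaw": 0.08}, {"claw": 0.045, "delta_pos": [-0.0005, 0.0128, 0], "yaw": 0.08}]'

```text
time: 13.08
eef_pos: [0.4838, -0.0263, 0.1783]
ee_rot: [-0.434, 3.111, -0.0]
contact_force: [0.3, -1.2, -0.8]
gripper_width: 0.529
gripper_force: 0.6
```

```bash
python3 -c "
from h import *
pol();snap('a7')"
```

```text
t 13.07 p [ 0.4838 -0.0263  0.1783] phi -2.864 zax [ 0.001  0.    -1.   ] F [ 0.3 -1.2 -0.8] q [-0.05  0.08 -0.37  1.12  0.   -0.33] w 0.529
r 0.1604 h -0.28 Ft -1.2
t 13.07 p [ 0.4838 -0.0263  0.1783] phi -2.864 zax [ 0.001  0.    -1.   ] F [ 0.3 -1.2 -0.8] q [-0.05  0.08 -0.37  1.12  0.   -0.33] w 0.529
top [316.5, 188.5] 16 [0.578 0.    0.15 ] cap [ 5.801e-01 -3.000e-04  1.270e-01]
side [321.7, 187.2] 56 [0.5611 0.0074 0.15  ] cap [ 0.5777 -0.009   0.127 ]
side [355.1, 218.9] 79 [0.4156 0.025  0.15  ] cap [0.4286 0.009  0.127 ]
```

Request:
carry_out --steps '[{"claw": 0.045, "delta_pos": [-0.0005, 0.0128, 0], "yaw": 0.08}, {"claw": 0.045, "delta_pos": [-0.0005, 0.0128, 0], "yaw": 0.08}]'

```text
time: 13.42
eef_pos: [0.4791, -0.0018, 0.1783]
ee_rot: [-0.186, 3.135, -0.002]
contact_force: [1.3, -4.9, -0.9]
gripper_width: 0.532
gripper_force: 2.5
```

Request:
carry_out --steps '[{"claw": 0.045, "delta_pos": [-0.0002, 0.008, 0], "yaw": 0.05}, {"claw": 0.045, "delta_pos": [-0.0002, 0.008, 0], "yaw": 0.05}]'

```text
time: 13.68
eef_pos: [0.478, 0.0134, 0.1781]
ee_rot: [-0.03, 3.141, -0.005]
contact_force: [0.5, -5.3, -0.1]
gripper_width: 0.529
gripper_force: 3.1
```

Request:
carry_out --steps '[{"claw": 0.045, "delta_pos": [-0.0002, 0.008, 0], "yaw": 0.05}, {"claw": 0.045, "delta_pos": [-0.0002, 0.008, 0], "yaw": 0.05}]'

```text
time: 13.92
eef_pos: [0.4782, 0.0292, 0.1778]
ee_rot: [-0.127, -3.139, 0.006]
contact_force: [-0.4, -6.9, -1.9]
gripper_width: 0.528
gripper_force: 3.5
```

```bash
python3 -c "
from h import *
pol()"
```

```text
t 13.93 p [0.4782 0.0292 0.1778] phi 3.061 zax [-0.    -0.004 -1.   ] F [-0.4 -6.9 -1.9] q [ 0.06  0.07 -0.38  1.12 -0.    0.14] w 0.528
r 0.1602 h 0.07 Ft -6.9
```

Request:
carry_out --steps '[{"claw": 0.045, "delta_pos": [-0.0002, 0.008, 0], "yaw": 0.05}, {"claw": 0.045, "delta_pos": [-0.0002, 0.008, 0], "yaw": 0.05}]'

```text
time: 14.18
eef_pos: [0.48, 0.0447, 0.1776]
ee_rot: [-0.284, -3.128, 0.007]
contact_force: [-0.3, -8.6, -1.4]
gripper_width: 0.526
gripper_force: 4.5
```

Request:
carry_out --steps '[{"claw": 0.045, "delta_pos": [-0.0002, 0.008, 0], "yaw": 0.05}, {"claw": 0.045, "delta_pos": [-0.0002, 0.008, 0], "yaw": 0.05}]'

```text
time: 14.42
eef_pos: [0.4832, 0.0598, 0.1773]
ee_rot: [-0.441, -3.109, 0.009]
contact_force: [-2.1, -10.5, -1.4]
gripper_width: 0.525
gripper_force: 5.5
```

```bash
python3 -c "
from h import *
pol()"
```

```text
t 14.43 p [0.4832 0.0598 0.1773] phi 2.86 zax [-0.002 -0.006 -1.   ] F [ -2.1 -10.5  -1.4] q [ 0.13  0.09 -0.36  1.12 -0.01  0.41] w 0.525
r 0.1604 h 0.264 Ft -10.6
```

The load is building: 10.6 N at about 2 N per 0.1 rad. Only a little more is needed.

Request:
carry_out --steps '[{"claw": 0.045, "delta_pos": [-0.0002, 0.008, 0], "yaw": 0.05}, {"claw": 0.045, "delta_pos": [0, 0, 0], "yaw": 0}]'

```text
time: 14.68
eef_pos: [0.4855, 0.0678, 0.1772]
ee_rot: [-0.515, -3.097, 0.008]
contact_force: [-2.7, -7.9, -1.8]
gripper_width: 0.525
gripper_force: 4.2
```

```bash
python3 -c "
from h import *
pol()"
```

```text
t 14.68 p [0.4855 0.0678 0.1772] phi 2.812 zax [-0.003 -0.005 -1.   ] F [-2.7 -7.9 -1.8] q [ 0.14  0.09 -0.35  1.12 -0.    0.47] w 0.525
r 0.1604 h 0.315 Ft -8.4
```

Request:
carry_out --steps '[{"claw": 0.045, "delta_pos": [-0.0001, 0.005, 0], "yaw": 0.03}]'

```text
time: 14.8
eef_pos: [0.4868, 0.0717, 0.1771]
ee_rot: [-0.563, -3.089, 0.011]
contact_force: [-4.5, -12.2, -1.7]
gripper_width: 0.528
gripper_force: 6.3
```

```bash
python3 -c "
from h import *
pol()"
```

```text
t 14.8 p [0.4868 0.0717 0.1771] phi 2.781 zax [-0.003 -0.006 -1.   ] F [ -4.5 -12.2  -1.7] q [ 0.15  0.1  -0.35  1.13 -0.01  0.51] w 0.528
r 0.1604 h 0.341 Ft -13.0
```

That's about 13 N, the target. Now I'll hold briefly, centre the fingers off the grip, and lift.

Request:
carry_out --steps '[{"claw": 0.045, "delta_pos": [0, 0, 0], "yaw": 0}, {"claw": 0.045, "delta_pos": [0, 0, 0], "yaw": 0}, {"claw": 0.045, "delta_pos": [0, -0.005, 0], "yaw": 0}, {"claw": 0.045, "delta_pos": [0, -0.005, 0], "yaw": 0}, {"claw": 0.045, "delta_pos": [0, 0, 0], "yaw": 0}]'

```text
time: 15.42
eef_pos: [0.4847, 0.0641, 0.178]
ee_rot: [0.563, 3.09, -0.001]
contact_force: [0.1, -3.9, -2.0]
gripper_width: 0.525
gripper_force: 2.0
```

Request:
carry_out --steps '[{"claw": 0.045, "delta_pos": [0, 0, -0.02], "yaw": 0}, {"claw": 0.045, "delta_pos": [0, 0, -0.04], "yaw": 0}, {"claw": 0.045, "delta_pos": [0, 0, -0.05], "yaw": 0}, {"claw": 0.045, "delta_pos": [0.05, 0, -0.02], "yaw": 0}, {"claw": 0.045, "delta_pos": [0.05, 0, 0], "yaw": 0}, {"claw": 0.045, "delta_pos": [0.05, 0, 0], "yaw": 0}, {"claw": 0.045, "delta_pos": [0, 0, 0], "yaw": 0}]'

```text
time: 16.3
eef_pos: [0.342, 0.1188, 0.3089]
ee_rot: [0.557, 3.091, 0.004]
contact_force: [0.6, 0.0, -0.1]
gripper_width: 0.529
gripper_force: 0.0
```

```bash
python3 -c "
from h import *
pol();snap('a8')"
```

```text
t 16.3 p [0.342  0.1188 0.3089] phi 2.785 zax [ 0.001  0.002 -1.   ] F [ 0.6  0.  -0.1] q [ 0.33 -0.18 -0.33  1.42  0.    0.69] w 0.529
r 0.3126 h 0.328 Ft 0.3
t 16.3 p [0.342  0.1188 0.3089] phi 2.785 zax [ 0.001  0.002 -1.   ] F [ 0.6  0.  -0.1] q [ 0.33 -0.18 -0.33  1.42  0.    0.69] w 0.529
top [299.7, 192.6] 7 [0.5644 0.0498 0.15  ] cap [0.5662 0.0503 0.127 ]
top [340.7, 220.7] 135 [ 0.484  -0.0744  0.15  ] cap [ 0.4845 -0.076   0.127 ]
top [294.7, 238.0] 22 [0.4292 0.0606 0.15  ] cap [0.4289 0.0613 0.127 ]
side [309.1, 194.1] 30 [0.5651 0.0517 0.15  ] cap [0.5818 0.0364 0.127 ]
side [355.2, 218.8] 77 [0.4156 0.0246 0.15  ] cap [0.4287 0.0086 0.127 ]
side [337.0, 231.8] 5 [0.4167 0.0913 0.15  ] cap [0.4298 0.0769 0.127 ]
```

View pics/a8.png

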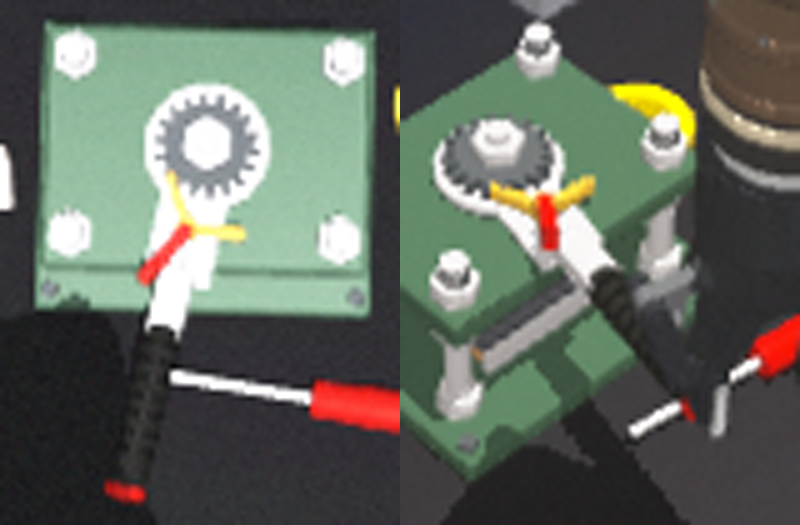

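The picture shows the handle at rest and free (cap at about (295,238) in the top view), the tab at (300,193) on the tightening side, and the bystanders unmoved. Handing in.

```bash
python3 -c "
from bench import workorder
print(workorder.close_job())"
```

```text
the job is handed in; nothing more can be done
None
```

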